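# Shut and latch the storage crate

### The arm

A 6-joint arm with a two-finger parallel gripper is mounted at the origin on the work surface. World frame = base frame: x ahead of the robot, y to its left, z up, the work surface at z = 0. Lengths are in mm, angles in rad, forces in N, time in s.
With the tool pointing down it reaches from about 275 to 750 mm from the base axis. Payload 10.2 kg.
Tool frame: the origin (TCP) lies at the very end of the fingers, on their centre line; the grasp point (between the pads) lies 19 mm behind it (hold_point_z is the z of the grasp point in the tool frame, in mm); z points along the fingers, y is the line along which they close (so a half turn about z gives the same grasp; the last joint's range is limited). The gripper opens to 88 mm and grips with 3 to 60 N. Pads are 18 mm wide; open, the fingers measure 123 mm over their backs; the gripper's body (75 mm by 187 mm) begins 45 mm behind the grasp point.
Start: joints at [-1.366, 0.313, 1.498, -0, 1.331, -0.223], TCP at [217.795, -477.699, 238.72] pointing down, gripper open.
Joint ranges: [-2.94, 2.94], [-0.97, 2.17], [0.19, 2.56], [-1.23, 4.37], [0.02, 3.11], [-2.88, 2.88]. Speed limits (rad/s): [2.39, 2.39, 3.01, 3.14, 3.14, 3.14].

### API

Orientations are given as a unit quaternion [w, x, y, z].
In Python, from workcell import observe, capture, close_job, regions_of, landmark_of, hold_point_z gives the robot as it stands.
- The arm moves only by the tool step_arm, never from a script. Its argument "increments" is a list of rows, each a list of 7 numbers: the shift along the tool's x, y, z in m, then the turn, a rotation vector about the tool's x, y, z in degrees, then the opening, from 0 (shut) to 1 (fully open). In form: [[dx, dy, dz, wx, wy, wz, claw], ...]. A call has 1 to 20 rows; each row is the pose to reach, as a shift and turn from the pose commanded when the call began, along the tool's axes at that moment; what a row does not reach only later rows make up. A row lasts 1/10 s, in which the tool goes at most 50 mm and 8.59 degrees, less where a joint would pass 70% of its speed; a pose out of reach is approached as far as the arm can. A call with a gripper value outside its range is refused whole. The fingers move at their own pace and stop on an object; "newtons" is the grip in N (left out, the last holds). Time passes only in rows, so rows that repeat a pose let the fingers close. It gives the time, the measured TCP pose, the force, the opening and the grip force at its end, in the units of the state.
- observe(): the state, without advancing time (a new reading comes with each control period).
- capture(name): name is "scene" or "top" or "wrist"; returns a dict with "image" (420x560x3 uint8, red, green, blue), "intrinsics" (3x3 intrinsics, pixels), "pose" (4x4, takes a point from camera to world coordinates). Camera axes: x right, y up, looking along -z (the intrinsics and any distortion apply to the point x, -y, -z); pixel columns grow to the right and rows downward; lengths in mm; the calibration is good to about 2 mm. The wrist camera is an equidistant fisheye: a pixel r from the principal point sees the ray r / f radians off the axis. A picture is of the moment at which its call begins. There is no depth.
- close_job(): hands the job in; it is judged then, once.
Trained networks look in a picture, given as the dict that the camera call returned (one of the last four; its "shot" number tells which), for a name from the list of things; names that differ only in an ending like _2 or _b are one class to them, and where a whole thing is asked for, a point or a joint stands for the part that bears it (a point fixed in the world has none). Each returns a list of dicts, best first, with "conf" (0 to 1); they miss things now and then, are a little off and sometimes report something else, mostly with a low value. They report only what shows in the picture. A call takes as long as a camera call.
- regions_of(name, picture): "pixels" (420x560 bool, what is visible of it) and "extent" ([centre column, centre row, width, height] in pixels, round what is visible of it).
- landmark_of(name, picture): "pixel" ([column, row] in pixels: a listed point, or the origin of a listed thing).
The state is a dict: "clock": time; "joint_pos": joint angles; "joint_velocities": joint speeds; "effort": joint torques, N m; "tool_pos": TCP position; "tool_rot": TCP orientation; "contact_force": force on the tool from outside, world axes, zero at the start; "moment": the same for the moment, N m; "width": opening from 0.0 (shut) to 1.0 (fully open); "gripper_force": force on a finger pad.
Only numpy, scipy, OpenCV 4.12 (cv2) and the standard library are available. Lean on these libraries where they do the work, as an engineer would, in place of code of your own. Each camera call takes 0.05 s, during which the arm holds its last target. There are 200 camera calls.

### The job

The lid of the upper storage crate has been left ajar: press it fully shut with a fingertip, then push each of the two orange latch levers, one at either end of the crate, up and over past its centre so that it snaps down flat on the lid. Shut the lid before you move the levers, do it all by pressing and pushing without gripping or lifting anything, leave the kettle, sugar canister, bowl and spoon as they stand, and finish with the hand clear.

Things in the scene. Friction and masses are not known exactly. Their poses are not given: they have to be found in the camera images.
- crates: two grey stacking plastic crates, one on the other, as one heavy stack that does not shift; 240 (x) x 300 (y) x 200 mm high to the upper rim; origin at the centre of the underside on the table; z up, -x is the side towards the robot, +y the left end. With the lid shut its top is 208 mm above the origin
- lid (a joint): hinge angle of the white lid in rad: 0 shut, grows as the near (-x) edge rises, up to 1.2; starts ajar at 0.22 to 0.42. The hinge line runs along the crates' y, 120 mm beyond (+x of) the stack's centre and 200 mm up. The lid is a flat plate 240 mm (from hinge to near edge) x 294 mm x 8 mm, 0.25 kg, on a stiff friction hinge: it stays where it is left and 1 to 4 N down near its near edge moves it
- lid_edge (a point): middle of the lid's near edge, on its upper face, 240 mm from the hinge; a 12 mm finger lip 100 mm long runs on beyond it
- lever_left (a joint): angle in rad of the orange latch lever at the left (+y) end: 0 = open, leaning 40 degrees outward from upright (start); 0.70 = upright; 2.27 = latched, flat across the lid pointing to the crate's middle. An over-centre spring drives it to whichever stop is nearer: the dead centre is at about 1.0. It takes about 3 N at the tip to start it; past the centre it snaps over by itself
- lever_right (a joint): the same for the lever at the right (-y) end, mirrored: 0 = open, leaning 40 degrees outward (start), 0.70 upright, 2.27 = latched, flat across the lid
- lever_left_pivot (a point): pivot of the left lever, at the middle of the left end: 162 mm from the stack's centre line and 214 mm up; the pivot axis runs along the crates' x. The black bracket around it reaches 223 mm up and 180 mm from the centre line
- lever_right_pivot (a point): pivot of the right lever, the mirror image of the left one
- lever_left_tip (a point): free end of the left lever, 60 mm from its pivot. The lever is a flat orange paddle 28 mm wide (along the crates' x), 8 mm thick, with a bead 12 mm thick at the tip
- lever_right_tip (a point): free end of the right lever, the mirror image of the left one
- kettle: loose stainless kettle, 170 mm across, spout reaching 130 mm from its axis to its -y side, black arched handle up to 225 mm high; origin at the centre of its underside; stands beyond one end of the crates, to be left alone
- canister: loose glass sugar canister with a wire clamp lid, 104 mm across, 160 mm high; origin at the centre of its underside; stands beyond the other end of the crates (kettle and canister may swap sides), to be left alone
- bowl: loose blue melamine bowl, 136 mm across, 55 mm high; origin at the centre of its underside; in front of the crates, to be left alone
- spoon: loose steel serving spoon about 240 mm long (along its own x, origin near its middle), lying flat on the table close beside the right (-y) end of the crates, about below the opened right lever, to be left alone

How it is judged (in metres and radians):
On the way, in this order (a step that is already met when the one before it is completed fails the run):
1. the lid is pressed shut while both levers still stand open (value of joint lid below 0.035 rad and value of joint each of lever_left, lever_right below 0.6 rad), for 0.2 s.
2. both levers have snapped over, flat on the shut lid (value of joint each of lever_left, lever_right above 2.1 rad and value of joint lid below 0.035 rad), for 0.2 s.
At the end, for the whole second after the job is handed in: The lid is shut (hinge angle under 0.035 rad, about 8 mm at the near edge) and both levers lie latched at rest on it (each over 2.1 of 2.27 rad) (all of step 2 and velocity of joint lever_left between -0.1 and 0.1 rad/s and velocity of joint lever_right between -0.1 and 0.1 rad/s); the robot touches nothing.
It fails at once if a lever is pushed over its centre while the lid is still up (value of joint lid above 0.06 rad and value of joint any of lever_left, lever_right above 1.1 rad).
It fails at once if the lid is lifted instead of pressed (value of joint lid above 0.55 rad).
It fails at once if the kettle, canister, bowl or spoon is lifted or shifted by more than 20 mm (distance of any of kettle, canister, bowl, spoon from where it was at the start of the episode above 0.02 m).
It fails at once if the kettle, canister or bowl is tipped (angle between any of kettle, canister, bowl's own z axis and vertical above 0.25 rad).
It also fails if it takes over 46 s, if anything falls off the work surface, if the arm or the gripper's body presses on something with over 40 N, if the wrist force passes 120 N, or if a joint passes its speed limit or range.

## Working session

There is one attempt and no reset: what is moved stays moved. The work goes in short steps, Python scripts to look and compute and a tool call to move; the robot and the scene stay as the last step left them, time stands still between calls to the robot, and variables do not carry over. Pictures are saved under pics/ and viewed, at most 10 in all, crops included, and the job is handed in when it is done.

Besides the shell and the picture viewer there is one more tool, called after ">>>" as name(argument=value, ...) on one line, values as JSON. step_arm: Moves the arm, as the interface text tells. Its arguments: {"type":"object","properties":{"increments":{"type":"array","items":{"type":"array","items":{"type":"number"}}},"newtons":{"type":"number"}},"required":["increments"]}

```bash
mkdir -p pics
cat > h.py <<'E'
import numpy as np, cv2
from workcell import *
from scipy.spatial.transform import Rotation as R
def ray(c,px):
    K=np.array(c["intrinsics"]);T=np.array(c["pose"])
    x=(px[0]-K[0,2])/K[0,0];y=(px[1]-K[1,2])/K[1,1]
    d=T[:3,:3]@np.array([x,-y,-1.]);return T[:3,3],d/np.linalg.norm(d)
def tri(rs):
    A=0;b=0
    for o,d in rs:
        P=np.eye(3)-np.outer(d,d);A=A+P;b=b+P@o
    p=np.linalg.solve(A,b);return p,[round(float(np.linalg.norm((np.eye(3)-np.outer(d,d))@(p-o))),1) for o,d in rs]
E
python3 - <<'E'
from h import *
s=capture("scene");t=capture("top")
cv2.imwrite("pics/a.png",s["image"][:,:,::-1]);cv2.imwrite("pics/b.png",t["image"][:,:,::-1])
for n in ["crates","lid_edge","lever_left_pivot","lever_right_pivot","lever_left_tip","lever_right_tip","kettle","canister","bowl","spoon"]:
    a=landmark_of(n,s);b=landmark_of(n,t)
    print(n,[(np.round(k[0]["pixel"]),round(k[0]["conf"],2)) if k else None for k in (a,b)],end=' ')
    if a and b:
        p,e=tri([ray(s,a[0]["pixel"]),ray(t,b[0]["pixel"])]);print(p.round(),e)
    else: print()
o=observe();print(o["tool_pos"],R.from_quat(np.roll(o["tool_rot"],-1)).as_matrix().round(3),o["clock"],o["contact_force"])
E
```

```text
crates [(array([279., 214.]), 0.8), None] 
lid_edge [(array([305., 182.]), 0.82), (array([290., 230.]), 0.59)] [504.  -0. 282.] [1.1, 1.1]
lever_left_pivot [(array([235., 207.]), 0.78), (array([249., 190.]), 0.65)] [655. 116. 194.] [8.7, 8.7]
lever_right_pivot [(array([321., 148.]), 0.61), (array([354., 213.]), 0.81)] [ 551. -194.  208.] [2.1, 2.1]
lever_left_tip [(array([224., 204.]), 0.44), (array([233., 179.]), 0.62)] [669. 153. 246.] [1.5, 1.5]
lever_right_tip [(array([332., 184.]), 0.74), (array([247., 192.]), 0.67)] [477.  99. 488.] [82.3, 82.3]
kettle [(array([363., 162.]), 0.82), (array([403., 252.]), 0.89)] [ 450. -372.   17.] [0.6, 0.6]
canister [(array([190., 291.]), 0.85), (array([188., 196.]), 0.69)] [696. 335.  -9.] [0.5, 0.5]
bowl [(array([325., 249.]), 0.58), (array([248., 188.]), 0.74)] [489. 128. 311.] [129.0, 129.0]
spoon [(array([332., 182.]), 0.65), (array([360., 241.]), 0.54)] [ 502. -234.   15.] [5.4, 5.4]
[ 217.79420624 -477.69872789  238.72483816] [[ 0.91   0.415 -0.   ]
 [ 0.415 -0.91   0.   ]
 [-0.    -0.    -1.   ]] 1.1 [ 0.15746104 -0.42366554  0.26224881]
```

View pics/a.png

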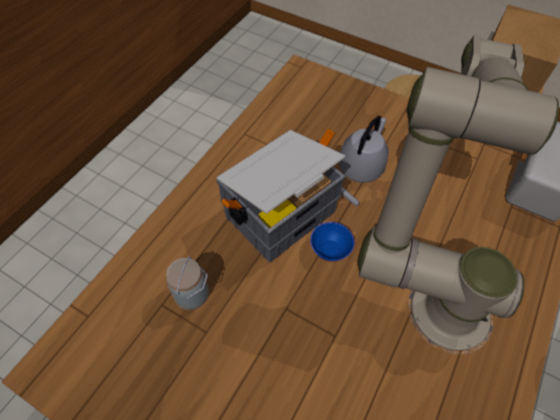

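View pics/b.png

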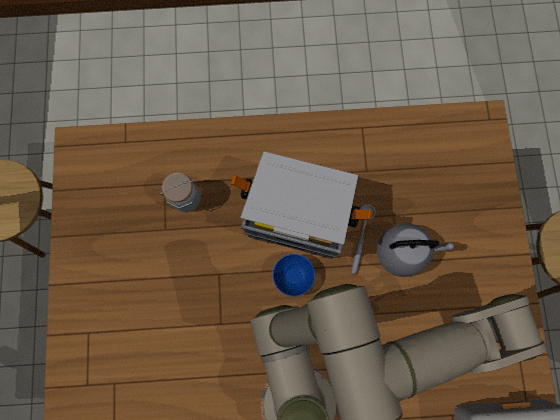

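The top view shows the crate with its lid ajar. The left lever is at about (240,184) and the right lever at (362,214). The kettle is on the right at (405,250), the canister on the left at (183,192), the bowl in front at (294,275), and the spoon by the right end. I'll fit the crate pose and lid angle next.

```bash
cat > fit.py <<'E'
from h import *
from scipy.optimize import least_squares
s=capture("scene");t=capture("top")
def proj(c,P):
    K=np.array(c["intrinsics"]);T=np.linalg.inv(np.array(c["pose"]))
    q=T[:3,:3]@P+T[:3,3];return np.array([K[0,0]*q[0]/-q[2]+K[0,2],K[1,1]*-q[1]/-q[2]+K[1,2]])
def lid(a,r,y,h=8): return [120-r*np.cos(a)-h*np.sin(a)*-1*-1*1, y, 200+r*np.sin(a)+h*np.cos(a)]
obs=[]
for n,f in {"crates":lambda a:[0,0,0],"lever_left_pivot":lambda a:[0,162,214],"lever_right_pivot":lambda a:[0,-162,214],"lever_left_tip":lambda a:[0,200.6,260],"lever_right_tip":lambda a:[0,-200.6,260],"lid_edge":lambda a:lid(a,240,0)}.items():
    for c in (s,t):
        for k in landmark_of(n,c)[:1]: obs.append((n,c,f,np.array(k["pixel"])))
man=[(t,(265,155),0,147),(t,(357,176),0,-147),(t,(346,244),240,-147),(t,(243,207+11),240,147),(s,(344,159),240,-147),(s,(291,134),0,-147),(s,(219,179),0,147),(s,(253,210),240,147)]
for c,px,r,y in man: obs.append(("lidc%d,%d"%(r,y),c,(lambda a,r=r,y=y:lid(a,r,y)),np.array(px,float)))
def W(p,v): return np.append(R.from_euler('z',p[2]).as_matrix()[:2,:2]@np.array(v[:2])+np.array(p[:2])*1000,v[2])
def res(p): return np.concatenate([proj(c,W(p,f(p[3])))-px for n,c,f,px in obs])
r=least_squares(res,[.6,-.02,-.25,.3],loss="soft_l1",f_scale=2)
print(r.x)
for (n,c,_,px),e in zip(obs,res(r.x).reshape(-1,2)): print(n,"s" if c is s else "t",px.round(),e.round(1))
for n,v in dict(piL=[0,162,214],piR=[0,-162,214],tipL=[0,200.6,260],tipR=[0,-200.6,260],edge=lid(r.x[3],240,0)).items(): print(n,W(r.x,v).round())
for n in ["bowl"]:
    for c in (s,t):
        for k in landmark_of(n,c)[:3]: o,d=ray(c,k["pixel"]);print(n,k["pixel"],k["conf"],(o-d*o[2]/d[2]).round())
im=[]
for c in (s,t):
    g=cv2.resize(c["image"][110:280,180:400,::-1],None,fx=1.8*2,fy=3.4)if 0 else c["image"][:,:,::-1].copy()
    for n,v in dict(a=[0,162,214],b=[0,-162,214],c=[0,200.6,260],d=[0,-200.6,260],e=lid(r.x[3],240,0),f=lid(r.x[3],240,147),g=lid(r.x[3],240,-147),h=lid(r.x[3],0,147),i=lid(r.x[3],0,-147),j=[-120,150,0],k=[-120,-150,0]).items():
        q=proj(c,W(r.x,v));cv2.circle(g,tuple(int(x) for x in q.round()),1,(0,255,0),-1)
    im.append(cv2.resize(g[110:290,170:410],None,fx=1.66*1,fy=1.66) if 0 else cv2.resize(g[120:290,190:390],(400,340),interpolation=cv2.INTER_CUBIC))
cv2.imwrite("pics/c.png",np.hstack(im))
E
python3 fit.py
```

```text
[ 0.60200471 -0.03756795 -0.32167573  0.33448292]
crates s [279. 212.] [0.6 1.9]
lever_left_pivot s [233. 205.] [ 4.3 -1.4]
lever_left_pivot t [249. 186.] [-1.9  0.4]
lever_right_pivot s [322. 150.] [-1.2 -3.1]
lever_right_pivot t [352. 214.] [ 1.9 -0.3]
lever_left_tip s [224. 204.] [ 1.3 -2. ]
lever_left_tip t [234. 181.] [-1.6 -2.7]
lever_right_tip s [328. 131.] [ 2.8 -0.5]
lever_right_tip t [371. 212.] [-1.1  1.3]
lid_edge s [308. 184.] [-0.5 -2.7]
lid_edge t [293. 229.] [-2.2  2.3]
lidc0,147 t [265. 155.] [-2.6 -3.3]
lidc0,-147 t [357. 176.] [ 0.3 -0.8]
lidc240,-147 t [346. 244.] [-2.7  0.3]
lidc240,147 t [243. 218.] [-3.5 -0.4]
lidc240,-147 s [344. 159.] [ 1.9 -4.5]
lidc0,-147 s [291. 134.] [-0.  -4.5]
lidc0,147 s [219. 179.] [-2.3 -1.6]
lidc240,147 s [253. 210.] [13.4  1.7]
piL [653. 116. 214.]
piR [ 551. -191.  214.]
tipL [665. 153. 260.]
tipR [ 539. -228.  260.]
edge [498.  -3. 286.]
bowl [329.3, 246.3] 0.81 [403. -11.   0.]
bowl [294.2, 275.2] 0.72 [399. -10.   0.]
```

View pics/c.png

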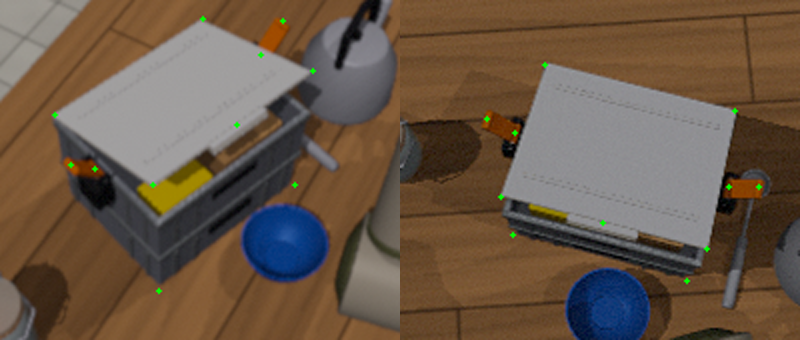

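The fit lines up well in both views: the green dots sit on the lid corners and levers. Next I raise the hand, close the fingers, turn tool x along the crate's y, and move above the lid's near edge.

>>> step_arm(increments=[[0,0,-0.09,0,0,0,0],[0,0,-0.09,0,0,0,0],[0.474,-0.296,-0.09,0,0,-47,0],[0.474,-0.296,-0.09,0,0,-47,0],[0.474,-0.296,-0.09,0,0,-47,0],[0.474,-0.296,-0.09,0,0,-47,0],[0.474,-0.296,-0.09,0,0,-47,0],[0.474,-0.296,-0.09,0,0,-47,0],[0.474,-0.296,-0.09,0,0,-47,0],[0.474,-0.296,-0.09,0,0,-47,0],[0.474,-0.296,-0.09,0,0,-47,0],[0.474,-0.296,-0.09,0,0,-47,0],[0.474,-0.296,-0.09,0,0,-47,0],[0.474,-0.296,-0.09,0,0,-47,0],[0.474,-0.296,-0.09,0,0,-47,0],[0.474,-0.296,-0.09,0,0,-47,0],[0.474,-0.296,-0.09,0,0,-47,0],[0.474,-0.296,-0.09,0,0,-47,0]])

```text
clock: 3.7
tool_pos: [525.9, -12.8, 329.0]
tool_rot: [0.0, 0.812, 0.584, 0.0]
contact_force: [-0.4, -0.3, -0.3]
width: 0.007
gripper_force: 0.0
```

>>> step_arm(increments=[[0,0,0.02,0,0,0,0],[0,0,0.04,0,0,0,0],[0,0,0.055,0,0,0,0],[0,0,0.07,0,0,0,0],[0,0,0.08,0,0,0,0],[0,0,0.09,0,0,0,0],[0,0,0.1,0,0,0,0],[0,0,0.107,0,0,0,0],[0,0,0.113,0,0,0,0],[0,0,0.117,0,0,0,0],[0,0,0.119,0,0,0,0],[0,0,0.12,0,0,0,0],[0,0,0.12,0,0,0,0]])

```text
clock: 5.0
tool_pos: [526.4, -11.7, 208.8]
tool_rot: [0.0, 0.812, 0.584, 0.0]
contact_force: [-0.3, -0.6, -0.2]
width: 0.005
gripper_force: 0.0
```

>>> step_arm(increments=[[0,0,0.001,0,0,0,0],[0,0,0.002,0,0,0,0],[0,0,0.003,0,0,0,0],[0,0,0.003,0,0,0,0]])

```text
clock: 5.4
tool_pos: [526.6, -11.8, 208.2]
tool_rot: [0.001, 0.811, 0.584, 0.001]
contact_force: [-8.1, 0.0, 18.7]
width: 0.006
gripper_force: 9.3
```

Run:
```python
from h import *
s=capture("scene");t=capture("top")
cv2.imwrite("pics/d.png",np.hstack([cv2.resize(c["image"][100:290,180:390,::-1],(400,360),interpolation=cv2.INTER_CUBIC) for c in (s,t)]))
o=observe();print(o["tool_pos"],o["contact_force"])
```

```text
[526.55750822 -11.75501141 208.22833851] [-7.49980002  1.34716591 19.24869924]
```

View pics/d.png

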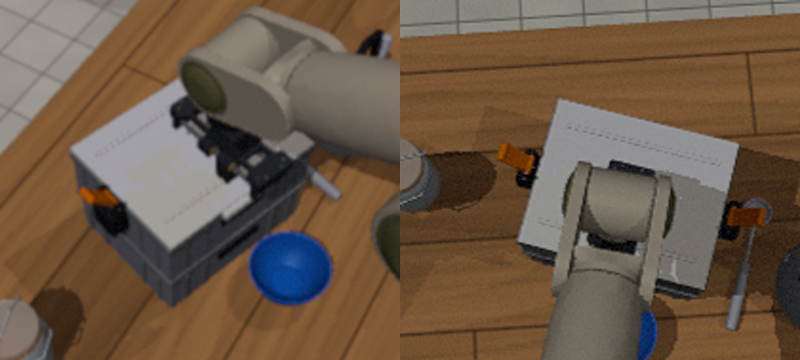

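The lid is shut: the tip sits at z 208 with about 19 N, and both levers are still open. Next is the outer side of the left lever.

>>> step_arm(increments=[[0,0,-0.05,0,0,0,0],[0,0,-0.1,0,0,0,0],[0,0,-0.122,0,0,0,0],[0.24,0.08,-0.122,0,0,0,0],[0.24,0.08,-0.122,0,0,0,0],[0.24,0.08,-0.122,0,0,0,0],[0.24,0.08,-0.122,0,0,0,0],[0.24,0.08,-0.122,0,0,0,0],[0.24,0.08,-0.122,0,0,0,0],[0.24,0.08,-0.122,0,0,0,0],[0.24,0.08,-0.122,0,0,0,0],[0.24,0.08,-0.082,0,0,0,0],[0.24,0.08,-0.052,0,0,0,0],[0.24,0.08,-0.032,0,0,0,0],[0.24,0.08,-0.032,0,0,0,0]])

```text
clock: 7.0
tool_pos: [676.9, 189.0, 236.4]
tool_rot: [-0.001, 0.812, 0.584, -0.002]
contact_force: [-0.1, -0.4, 0.5]
width: 0.003
gripper_force: 0.0
```

Run:
```python
from h import *
s=capture("scene");t=capture("top")
cv2.imwrite("pics/e.png",np.hstack([cv2.resize(c["image"][100:290,180:390,::-1],(400,360),interpolation=cv2.INTER_CUBIC) for c in (s,t)]))
```

```text
(no output)
```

View pics/e.png

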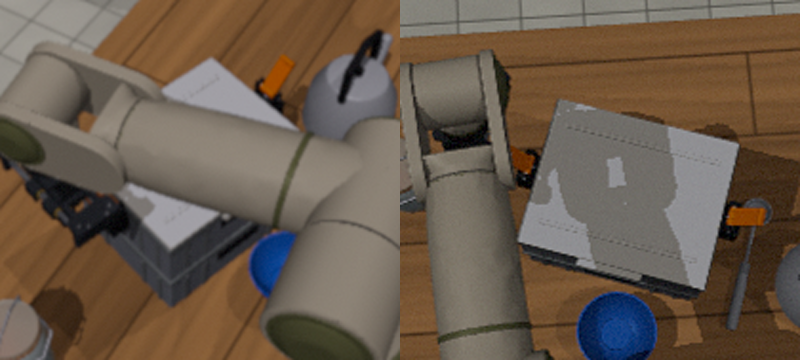

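The lid stays shut and the hand is outside the left lever, so I push inward.

>>> step_arm(increments=[[-0.015,0,-0.003,0,0,0,0],[-0.03,0,-0.003,0,0,0,0],[-0.04,0,-0.003,0,0,0,0],[-0.05,0,-0.003,0,0,0,0],[-0.06,0,-0.003,0,0,0,0],[-0.07,0,-0.003,0,0,0,0],[-0.08,0,-0.003,0,0,0,0],[-0.09,0,-0.003,0,0,0,0],[-0.1,0,-0.003,0,0,0,0],[-0.108,0,-0.003,0,0,0,0],[-0.108,0,-0.003,0,0,0,0]])

```text
clock: 8.2
tool_pos: [643.8, 86.9, 240.7]
tool_rot: [0.0, 0.812, 0.584, -0.0]
contact_force: [-0.3, 0.0, 0.6]
width: 0.005
gripper_force: 0.0
```

>>> step_arm(increments=[[0,0,-0.05,0,0,0,0],[0,0,-0.09,0,0,0,0],[-0.372,0,-0.09,0,0,0,0],[-0.372,0,-0.09,0,0,0,0],[-0.372,0,-0.09,0,0,0,0],[-0.372,0,-0.09,0,0,0,0],[-0.372,0,-0.09,0,0,0,0],[-0.372,0,-0.09,0,0,0,0],[-0.372,0,-0.09,0,0,0,0],[-0.372,0,-0.09,0,0,0,0],[-0.372,0,-0.09,0,0,0,0],[-0.372,0,-0.09,0,0,0,0],[-0.372,0,-0.06,0,0,0,0],[-0.372,0,-0.03,0,0,0,0],[-0.372,0,-0.0,0,0,0,0],[-0.372,0,-0.0,0,0,0,0]])

```text
clock: 9.8
tool_pos: [525.6, -262.3, 237.4]
tool_rot: [-0.003, 0.811, 0.585, -0.001]
contact_force: [-0.9, -0.3, 0.2]
width: 0.008
gripper_force: 0.0
```

Run:
```python
from h import *
s=capture("scene");t=capture("top")
cv2.imwrite("pics/f.png",np.hstack([cv2.resize(c["image"][100:290,180:390,::-1],(400,360),interpolation=cv2.INTER_CUBIC) for c in (s,t)]))
```

```text
(no output)
```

View pics/f.png

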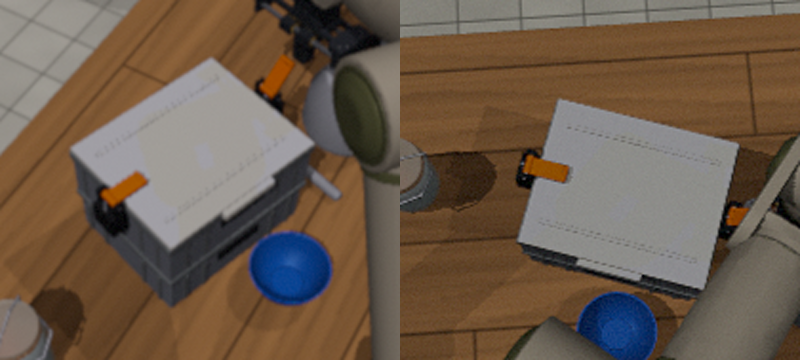

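The left lever is latched flat on the lid. I push the right one the same way, then lift clear.

>>> step_arm(increments=[[0.015,0,-0.003,0,0,0,0],[0.03,0,-0.003,0,0,0,0],[0.04,0,-0.003,0,0,0,0],[0.05,0,-0.003,0,0,0,0],[0.06,0,-0.003,0,0,0,0],[0.07,0,-0.003,0,0,0,0],[0.08,0,-0.003,0,0,0,0],[0.09,0,-0.003,0,0,0,0],[0.1,0,-0.003,0,0,0,0],[0.108,0,-0.003,0,0,0,0],[0.108,0,-0.003,0,0,0,0],[0.108,0,-0.05,0,0,0,0],[0.108,0,-0.1,0,0,0,0],[0.108,0,-0.14,0,0,0,0],[0.0,-0.02,-0.14,0,0,0,0],[0.0,-0.02,-0.14,0,0,0,0],[0.0,-0.02,-0.14,0,0,0,0],[0.0,-0.02,-0.14,0,0,0,0],[0.0,-0.02,-0.14,0,0,0,0]])

```text
clock: 11.8
tool_pos: [507.5, -257.7, 380.7]
tool_rot: [-0.0, 0.811, 0.584, 0.0]
contact_force: [0.6, 0.5, 0.6]
width: 0.007
gripper_force: 0.0
```

Run:
```python
from h import *
s=capture("scene");t=capture("top")
cv2.imwrite("pics/g.png",np.hstack([cv2.resize(c["image"][100:290,180:390,::-1],(400,360),interpolation=cv2.INTER_CUBIC) for c in (s,t)]))
o=observe();print(o["tool_pos"],o["contact_force"],o["clock"])
```

```text
[ 507.7400392  -257.19540742  380.75134236] [-0.28908147 -0.2724712   0.286428  ] 11.9
```

View pics/g.png

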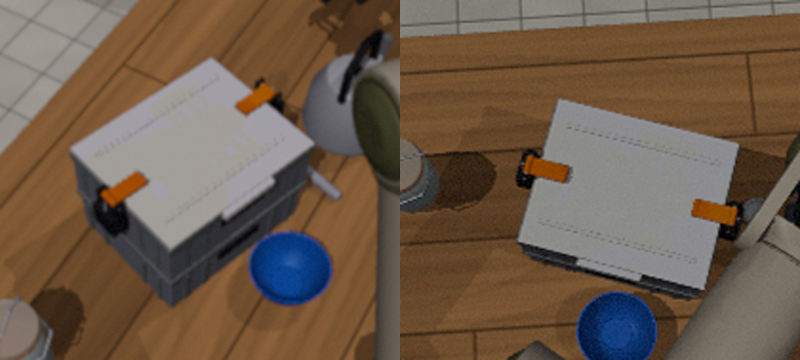

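Both levers lie flat on the shut lid and the hand is clear.

```bash
python3 -c "
from workcell import *
print(close_job())"
```

```text
the job is handed in; nothing more can be done
None
```

The lid is shut, both levers are latched flat on it and the hand is clear in the last pictures; I handed the job in at about 12 s on the robot's clock, and `close_job()` returned no verdict.

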